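# Cull the warped fan panel

## Robot

A 7-joint arm with a two-finger parallel gripper is mounted at the origin on the work surface. World frame = base frame: x ahead of the robot, y to its left, z up, the work surface at z = 0. Lengths are in m, angles in degrees, forces in N, time in s.
With the tool pointing down it reaches from about 0.425 to 0.875 m from the base axis. Payload 4.7 kg.
Tool frame: the origin (TCP) lies at the very end of the fingers, on their centre line; the grasp point (between the pads) lies env.hold_point_z behind it (env.hold_point_z is the distance from the TCP to the grasp point, in m); z points along the fingers, y is the line along which they close (so a half turn about z gives the same grasp; the last joint's range is limited). The gripper opens to 87 mm and grips with 3 to 60 N. Pads are 19 mm wide; open, the fingers measure 117 mm over their backs; the gripper's body (75 mm by 190 mm) begins 51 mm behind the grasp point.
Start: joints at [73.344, 18.392, -4.016, 83.108, 1.295, 78.541, -3.26], TCP at [0.195, -0.62, 0.223] pointing down, gripper open.
Joint ranges: [-163.93, 163.93], [-17.29, 119.83], [-79.2, 71.16], [3.27, 140.29], [-89.18, 269.18], [5.43, 117.66], [-154.24, 154.24]. Speed limits (degrees/s): [147.25, 147.25, 180, 180, 180, 180, 180].

## Interface

Orientations are given as [roll, pitch, yaw] about the fixed x, y, z axes, in that order (R = Rz(yaw) Ry(pitch) Rx(roll)).
In Python, from cell import env gives the robot as it stands.
- The arm moves only by the shell command python3 -m jog 'ROWS' [FORCE]. ROWS is JSON, a list of rows, each an object with "dp": the shift along the tool's x, y, z in cm, a list of three; "twist": the turn about the tool's z in degrees; "fingers": the opening, from 0 (shut) to 1 (fully open). A call has 1 to 8 rows; each row is the pose to reach, as a shift and turn from the pose commanded when the call began, along the tool's axes at that moment; what a row does not reach only later rows make up. A row lasts 1/8 s, in which the tool goes at most 62.5 mm and 10.7 degrees, less where a joint would pass 70% of its speed; a pose out of reach is approached as far as the arm can. A call with a gripper value outside its range is refused whole. The fingers move at their own pace and stop on an object; FORCE is the grip in N (left out, the last holds). Time passes only in rows, so rows that repeat a pose let the fingers close. It gives the time, the measured TCP pose, the force, the opening and the grip force at its end, in the units of the state.
- env.get_obs(): the state, without advancing time (a new reading comes with each control period).
- env.read_camera(name): name is "side" or "top"; returns a dict with "pixels" (384x512x3 uint8, blue, green, red), "depth" (384x512 float32, m along the optical axis (not along the pixel's ray), 0 where there is no reading), "fx", "fy", "cx", "cy" (pixels), "rvec" (rotation vector, rad) and "tvec" (3), from world to camera coordinates, as OpenCV has them. Camera axes: x right, y down, z forward; pixel columns grow to the right and rows downward; lengths in m; the calibration is good to about 2 mm. A picture is of the moment at which its call begins.
- env.sign_off(): hands the job in; it is judged then, once.
The state is a dict: "time_s": time; "qpos": joint angles; "joint_velocities": joint speeds; "effort": joint torques, N m; "tool_pos": TCP position; "tool_rot": TCP orientation; "force": force on the tool from outside, world axes, zero at the start; "wrist_torque": the same for the moment, N m; "grip_width": finger opening in m; "grasp_force": force on a finger pad.
Only numpy, scipy, OpenCV 4.12 (cv2) and the standard library are available. Lean on these libraries where they do the work, as an engineer would, in place of code of your own. Each camera call takes 0.05 s, during which the arm holds its last target. There are 200 camera calls.

## Task

Three lacquered fan panels lie on the stone flat plate, and the red one is warped. Show that it rocks by pressing its raised, chalk-dotted corner down onto the plate for a moment, then lay the red panel, painted side up, in the wooden reject tray, setting it down rather than letting it fall. Leave the black and the green panel where they lie.

Things in the scene. Friction and masses are not known exactly. Their poses are not given: they have to be found in the camera images.
- red_panel: Warped red lacquered panel, 130 x 50 mm (its x, y), 8 mm thick, 70 g, painted side up on the stone plate. Origin: its middle, at the plate's surface; z up. Three corners touch the plate; the +x +y corner's underside stands 11 mm up. At mid-length its long edges' undersides are 0 and 5 mm above the plate: tips closing along y, ends 2 mm above the plate, grip both.
- chalk_dot (a point): White chalk dot, 16 mm across, on the red panel's raised corner, at x +52, y +13, z +16 mm in its frame (on the top face). Pushed with under 1 N it goes down about 7 mm until the corner meets the plate; the panel then leans 0.22 rad, the diagonal corner with the brass disc lifting. Let go, it rocks back.
- tray: Wooden reject tray, fixed, 200 mm (x) x 140 mm (y) outside, walls 5 mm thick, rim 30 mm above the bench, floor 5 mm above the bench. Origin: centre of its underside, on the bench.
- black_panel: Flat black lacquered panel, 130 x 50 x 8 mm (x, y, z), loose, to be left alone. Origin: centre of its underside. All three panels lie side by side, about 110 mm between middles, on the grey stone plate: 200 x 350 mm, fixed, level, its top 20 mm above the bench.
- green_panel: Flat dark green lacquered panel, 130 x 50 x 8 mm (x, y, z), loose on the same plate, to be left alone. Origin: centre of its underside.

How it is judged:
By the outcome, as a careful person would: the job done as asked, in the order asked, and still so for the second after the job is handed in, with the robot touching nothing.
It also fails if it takes over 48 s, if anything falls off the work surface, if the arm or the gripper's body presses on something with over 40 N, if the wrist force passes 120 N, or if a joint passes its speed limit or range.

## Working session

There is one attempt and no reset: what is moved stays moved. The work goes in short steps, Python scripts to look and compute and a shell command to move; the robot and the scene stay as the last step left them, time stands still between calls to the robot, and variables do not carry over. Pictures are saved under pics/ and viewed, at most 10 in all, crops included, and the job is handed in when it is done.

```bash
mkdir -p pics
cat > h.py <<'E'
import numpy as np,cv2
from scipy.spatial.transform import Rotation as R
from cell import env
def world(c,mask=None):
    v,u=np.mgrid[0:384,0:512]; d=c["depth"]
    p=np.stack([(u-c["cx"])/c["fx"]*d,(v-c["cy"])/c["fy"]*d,d],-1)
    M=cv2.Rodrigues(np.array(c["rvec"],float))[0]
    return (p-np.array(c["tvec"]).ravel())@M
E
python3 - <<'E'
from h import *
import pickle
for n in("top","side"):
    c=env.read_camera(n); cv2.imwrite(f"pics/{n}0.png",c["pixels"]); pickle.dump(c,open(n+"0.pkl","wb"))
o=env.get_obs();print({k:np.round(v,3).tolist() for k,v in o.items()},env.hold_point_z)
E
```

```text
{'time_s': 0.1, 'qpos': [73.344, 18.436, -4.015, 83.165, 1.297, 78.54, -3.259], 'joint_velocities': [0.03, -0.101, 0.065, -0.135, 0.038, 0.035, 0.089], 'effort': [-0.0, -49.257, -0.405, -31.34, -0.064, 0.039, 0.0], 'tool_pos': [0.195, -0.62, 0.222], 'tool_rot': [-179.904, 0.007, 17.467], 'force': [0.257, 0.159, -0.223], 'wrist_torque': [0.063, 0.006, 0.038], 'grasp_force': 0.0, 'grip_width': 0.087} 0.0187
```

View pics/top0.png

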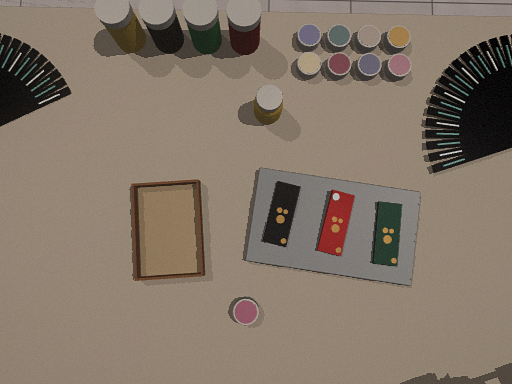

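View pics/side0.png

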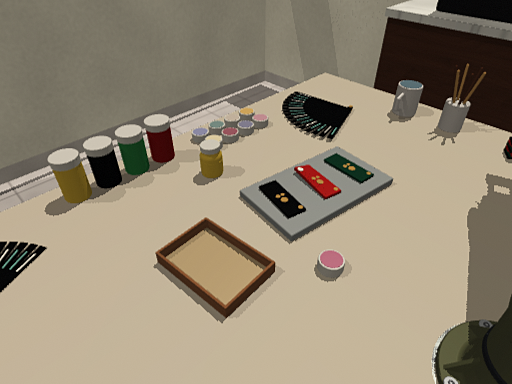

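The top view shows the red panel at about (336,222), with its chalk dot at (336,197) and brass disc at (338,250). Black is at (281,214), green at (387,233) and the tray at (168,230). Next I'll turn these into positions.

```bash
cat >> h.py <<'E'
def find(c,kind,zr):
    b,g,r=[c["pixels"][...,i].astype(int) for i in range(3)]; W=world(c)
    m={"red":(r>110)&(g<75)&(b<75),"black":(r<50)&(g<50)&(b<50),"green":(g<75)&(g>r+8),"dot":(r>195)&(g>195)&(b>195),
       "wood":(r>55)&(r<135)&(r-b>35)}[kind]
    return m,W
E
python3 - <<'E'
from h import *
import pickle
c=pickle.load(open("top0.pkl","rb"))
rois={"red":(312,185,360,262),"black":(258,175,305,252),"green":(368,196,408,272),"dot":(325,188,346,206),"wood":(125,175,210,285)}
for k,(u0,v0,u1,v1) in rois.items():
    m,W=find(c,k,None); s=np.zeros_like(m); s[v0:v1,u0:u1]=1; m=m&s&(c["depth"]>0)
    if k in("red","black","green"):
        P=W[m]; P=P[P[:,2]>0.023]
    else: P=W[m]
    (cx,cy),(a,b),an=cv2.minAreaRect((P[:,:2]*1000).astype(np.float32))
    bx=cv2.boxPoints(((cx,cy),(a,b),an))
    e=max([bx[1]-bx[0],bx[2]-bx[1]],key=np.linalg.norm)
    print(k,len(P),"rect",round(cx,1),round(cy,1),round(a,1),round(b,1),"long yaw",round(np.degrees(np.arctan2(e[1],e[0])),1),"mean",P.mean(0).round(4),"z",np.percentile(P[:,2],[2,50,98]).round(4))
    if k=="red":
        import itertools
        for q in bx: 
            d=np.linalg.norm(P[:,:2]*1000-q,axis=1); print("  corner",q.round(0),P[d<10][:,2].mean().round(4))
W=world(c)
print("plate",W[250,305],W[180,310],W[270,400],"tray floor",W[230,168],"bench",W[300,300],"cup",W[312,245],"pxl",W[230,168,:2]-W[230,169,:2])
E
```

```text
red 1268 rect 522.3 -177.1 49.8 129.9 long yaw -13.6 mean [ 0.5203 -0.1769  0.0308] z [0.0268 0.0304 0.0367]
  corner [ 453. -186.] 0.0293
  corner [ 580. -217.] 0.0294
  corner [ 591. -168.] 0.0371
  corner [ 465. -138.] 0.0285
black 1311 rect 539.7 -63.0 50.0 129.5 long yaw -13.4 mean [ 0.5407 -0.0625  0.0283] z [0.0255 0.0283 0.0311]
green 1284 rect 501.4 -284.7 49.6 129.6 long yaw -6.2 mean [ 0.5025 -0.284   0.0284] z [0.0258 0.0284 0.0311]<stdin>:13: RuntimeWarning: Mean of empty slice.
  ret = um.true_divide(
Traceback (most recent call last):
IndexError: index -1 is out of bounds for axis 0 with size 0
```

```bash
cat >> h.py <<'E'
def go(p,yaw):
    o=env.get_obs(); T=R.from_euler("xyz",o["tool_rot"],degrees=True)
    d=T.inv().apply(np.array(p)-o["tool_pos"])*100
    t=-(yaw-o["tool_rot"][2]+180)%360-180 if 0 else (o["tool_rot"][2]-yaw+180)%360-180
    print("dp",d.round(2),"twist",round(t,1),"len",np.linalg.norm(d).round(1))
E
python3 - <<'E'
from h import *
import pickle
c=pickle.load(open("top0.pkl","rb")); W=world(c)
b,g,r=[c["pixels"][...,i].astype(int) for i in range(3)]
def rect(P):
    (cx,cy),(a,b_),an=cv2.minAreaRect((P[:,:2]*1000).astype(np.float32)); bx=cv2.boxPoints(((cx,cy),(a,b_),an))
    e=max([bx[1]-bx[0],bx[2]-bx[1]],key=np.linalg.norm)
    print(len(P),round(cx,1),round(cy,1),round(a,1),round(b_,1),np.degrees(np.arctan2(e[1],e[0])).round(1),P.mean(0).round(4))
s=np.zeros((384,512),bool); s[170:290,120:215]=1
rect(W[s&(W[...,2]>0.024)&(W[...,2]<.04)])
s[:]=0; s[188:206,328:345]=1
rect(W[s&(g>150)&(W[...,2]>.028)])
print("jar",W[104,268],"cup",W[312,245])
go((.579,-.1725,.20),55.4)
E
```

```text
948 503.7 174.3 200.3 141.1 4.7 [0.5021 0.1777 0.0299]
35 576.6 -174.8 12.6 11.0 2.2 [ 0.5761 -0.1749  0.0367]
jar [ 0.75190437 -0.03007251  0.08992685] cup [0.33745102 0.00950304 0.02673805]
dp [ 50.06 -31.12   2.2 ] twist -37.9 len 59.0
```

```bash
python3 -m jog '[{"dp":[5,-3.1,0],"twist":-5,"fingers":0},{"dp":[10,-6.2,0],"twist":-10,"fingers":0},{"dp":[15,-9.3,0],"twist":-15,"fingers":0},{"dp":[20,-12.4,0],"twist":-20,"fingers":0},{"dp":[25,-15.5,0],"twist":-25,"fingers":0},{"dp":[30,-18.6,0],"twist":-30,"fingers":0},{"dp":[35,-21.7,0],"twist":-35,"fingers":0},{"dp":[40,-24.8,0],"twist":-38,"fingers":0}]' 10; python3 -c "
from h import *
go((.579,-.1725,.08),55.4)"
```

```text
time_s: 1.1
tool_pos: [0.5029, -0.2619, 0.2223]
tool_rot: [-180.0, 0.0, 55.6]
force: [1.2, 0.2, 0.1]
grip_width: 0.0152
grasp_force: 0.0
dp [11.68  1.22 14.23] twist 0.2 len 18.4
```

```bash
python3 -m jog '[{"dp":[5,0.5,3],"twist":0,"fingers":0},{"dp":[9,1,7],"twist":0,"fingers":0},{"dp":[11.7,1.2,11],"twist":0,"fingers":0},{"dp":[11.7,1.2,14.2],"twist":0,"fingers":0},{"dp":[11.7,1.2,14.2],"twist":0,"fingers":0},{"dp":[11.7,1.2,14.2],"twist":0,"fingers":0}]'; python3 -c "
from h import *
go((.579,-.1725,.042),55.4)"
```

```text
time_s: 1.85
tool_pos: [0.5789, -0.1746, 0.0817]
tool_rot: [179.9, -0.0, 55.4]
force: [0.4, -0.0, -0.2]
grip_width: 0.0006
grasp_force: 0.0
dp [ 0.18 -0.11  3.97] twist 0.0 len 4.0
```

```bash
python3 -m jog '[{"dp":[0.2,-0.1,2],"twist":0,"fingers":0},{"dp":[0.2,-0.1,3.8],"twist":0,"fingers":0},{"dp":[0.2,-0.1,4.2],"twist":0,"fingers":0},{"dp":[0.2,-0.1,4.4],"twist":0,"fingers":0},{"dp":[0.2,-0.1,4.6],"twist":0,"fingers":0},{"dp":[0.2,-0.1,4.8],"twist":0,"fingers":0},{"dp":[0.2,-0.1,4.9],"twist":0,"fingers":0},{"dp":[0.2,-0.1,5.0],"twist":0,"fingers":0}]'
```

```text
time_s: 2.85
tool_pos: [0.5788, -0.1717, 0.0306]
tool_rot: [180.0, -0.0, 55.5]
force: [-0.5, 0.5, -0.2]
grip_width: 0.0007
grasp_force: 0.1
```

```bash
python3 -m jog '[{"dp":[0,0,0.1],"twist":0,"fingers":0},{"dp":[0,0,0.15],"twist":0,"fingers":0},{"dp":[0,0,0.2],"twist":0,"fingers":0},{"dp":[0,0,0.2],"twist":0,"fingers":0}]'
python3 - <<'E'
from h import *
for n in("side","top"):
    c=env.read_camera(n); p=c["pixels"]
    q=p[150:214,270:350] if n=="side" else p[180:270,300:380]
    cv2.imwrite(f"pics/{n}1.png",cv2.resize(q,None,fx=7 if n=="side" else 5,fy=7 if n=="side" else 5))
    if n=="top":
        W=world(c);b,g,r=[p[...,i].astype(int) for i in range(3)]
        s=np.zeros((384,512),bool); s[180:265,310:362]=1
        P=W[s&(r>100)&(g<75)&(b<75)&(W[...,2]<.05)]; 
        for q in [[453,-186],[580,-217],[591,-168],[465,-138]]:
            d=np.linalg.norm(P[:,:2]*1000-q,axis=1); print(q,(d<14).sum(),P[d<14][:,2].mean())
E
```

```text
time_s: 3.35
tool_pos: [0.5789, -0.1716, 0.0289]
tool_rot: [180.0, 0.0, 55.5]
force: [-0.5, 0.6, 3.0]
grip_width: 0.0005
grasp_force: 1.6
[453, -186] 21 0.03731796088733731
[580, -217] 0 nan
[591, -168] 0 nan
[465, -138] 45 0.02925086976276422<stdin>:11: RuntimeWarning: Mean of empty slice.
  ret = ret.dtype.type(ret / rcount)
```

View pics/side1.png

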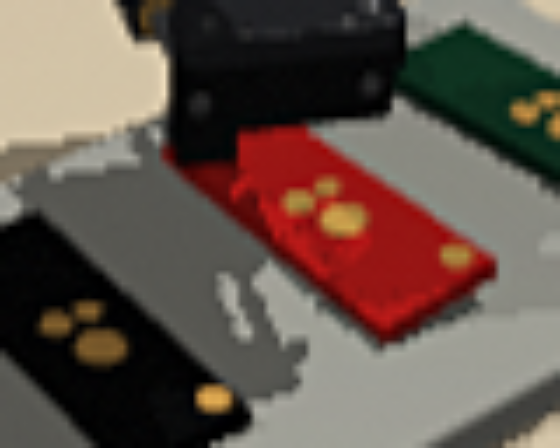

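The disc corner, at crop (457,255), has lifted by 8 mm and the force is 3 N, so the dotted corner is down on the plate. I'll hold it briefly, then lift.

```bash
python3 -m jog '[{"dp":[0,0,0.03],"twist":0,"fingers":0},{"dp":[0,0,0.03],"twist":0,"fingers":0},{"dp":[0,0,0.03],"twist":0,"fingers":0},{"dp":[0,0,0.03],"twist":0,"fingers":0},{"dp":[0,0,-0.4],"twist":0,"fingers":0},{"dp":[0,0,-1.2],"twist":0,"fingers":0},{"dp":[0,0,-5],"twist":0,"fingers":0},{"dp":[0,0,-10],"twist":0,"fingers":0}]'
python3 -m jog '[{"dp":[0,0,0],"twist":10,"fingers":1},{"dp":[0,0,0],"twist":20,"fingers":1},{"dp":[0,0,0],"twist":30,"fingers":1},{"dp":[0,0,0],"twist":40,"fingers":1},{"dp":[0,0,0],"twist":50,"fingers":1},{"dp":[0,0,0],"twist":60,"fingers":1},{"dp":[0,0,0],"twist":69,"fingers":1},{"dp":[0,0,0],"twist":69,"fingers":1}]'
python3 - <<'E'
from h import *
c=env.read_camera("side"); cv2.imwrite("pics/side2.png",c["pixels"])
W=world(c);b,g,r=[c["pixels"][...,i].astype(int) for i in range(3)]
s=np.zeros((384,512),bool); s[155:205,285:350]=1
P=W[s&(r>110)&(g<75)&(b<75)&(W[...,2]>.025)&(W[...,2]<.05)]
print(len(P),cv2.minAreaRect((P[:,:2]*1000).astype(np.float32)),P.mean(0))
go((.5223,-.1771,.06),-13.6)
E
```

```text
time_s: 4.45
tool_pos: [0.5776, -0.1715, 0.1285]
tool_rot: [-179.8, 0.0, 55.5]
force: [-0.5, -0.8, -0.3]
grip_width: 0.0005
grasp_force: 0.0
time_s: 5.45
tool_pos: [0.5787, -0.1717, 0.1287]
tool_rot: [180.0, -0.0, -13.4]
force: [0.2, 0.4, -0.0]
grip_width: 0.0724
grasp_force: 0.0
388 ((522.149658203125, -175.29885864257812), (50.035789489746094, 129.2638702392578), 75.2273941040039) [ 0.50795018 -0.17430206  0.02970656]
dp [-5.36  1.83  6.87] twist 0.2 len 8.9
```

View pics/side2.png

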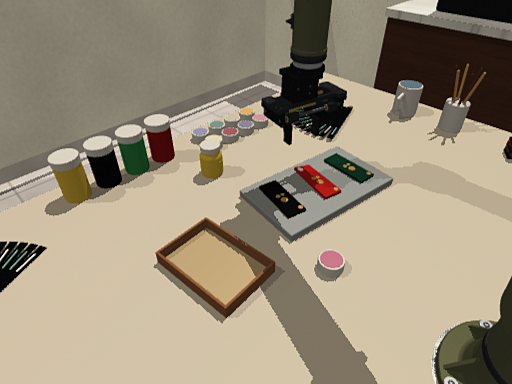

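The panel has rocked back and has hardly moved. It is at about (300-340, 165-197) in the image, centred near (0.522,-0.176) m, so I'll descend over its middle.

```bash
python3 -m jog '[{"dp":[-4,1,2],"twist":0,"fingers":1},{"dp":[-5.4,1.8,5],"twist":0.5,"fingers":1},{"dp":[-5.4,1.8,6.9],"twist":0.5,"fingers":1},{"dp":[-5.4,1.8,6.9],"twist":0.5,"fingers":1},{"dp":[-5.4,1.8,6.9],"twist":0.5,"fingers":1}]'
python3 - <<'E'
from h import *
c=env.read_camera("top"); cv2.imwrite("pics/top3.png",cv2.resize(c["pixels"][170:280,270:410],None,fx=5,fy=5))
go((.5223,-.1765,.022),-13.8)
E
```

```text
time_s: 6.12
tool_pos: [0.5237, -0.1763, 0.0605]
tool_rot: [-180.0, -0.1, -14.0]
force: [-0.2, 0.1, -0.3]
grip_width: 0.0871
grasp_force: 0.0
dp [-0.14  0.05  3.86] twist -0.2 len 3.9
```

View pics/top3.png

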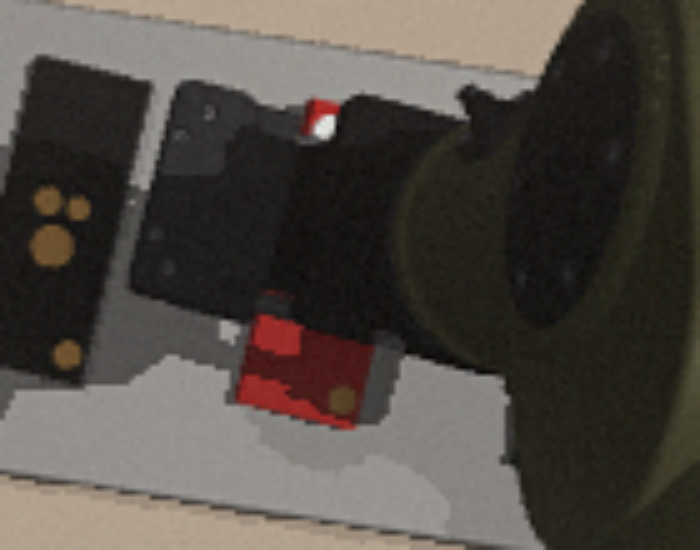

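The gripper straddles the red panel, with the dot at crop (322,125) and the disc at (342,400). The hand is clear of the black panel, so I'll descend and grip.

```bash
python3 -m jog '[{"dp":[-0.1,0,2],"twist":0,"fingers":1},{"dp":[-0.1,0,3.2],"twist":0,"fingers":1},{"dp":[-0.1,0,3.85],"twist":0,"fingers":0.85},{"dp":[-0.1,0,3.85],"twist":0,"fingers":0.7},{"dp":[-0.1,0,3.85],"twist":0,"fingers":0.6},{"dp":[-0.1,0,3.85],"twist":0,"fingers":0.5},{"dp":[-0.1,0,3.85],"twist":0,"fingers":0.4},{"dp":[-0.1,0,3.85],"twist":0,"fingers":0.4}]' 15
python3 -m jog '[{"dp":[0,0,0],"twist":0,"fingers":0.3},{"dp":[0,0,0],"twist":0,"fingers":0.3}]' 20
```

```text
time_s: 7.18
tool_pos: [0.5211, -0.1764, 0.0212]
tool_rot: [180.0, -0.0, -14.0]
force: [-0.0, 0.1, 1.7]
grip_width: 0.0498
grasp_force: 15.0
time_s: 7.42
tool_pos: [0.5212, -0.1764, 0.0212]
tool_rot: [180.0, -0.0, -14.0]
force: [0.0, -0.0, 1.5]
grip_width: 0.0501
grasp_force: 20.0
```

Gripped at 50 mm. Next I'll lift and check.

```bash
python3 -m jog '[{"dp":[0,0,-0.5],"twist":0,"fingers":0.3},{"dp":[0,0,-2],"twist":0,"fingers":0.3},{"dp":[0,0,-5],"twist":0,"fingers":0.3},{"dp":[0,0,-9],"twist":0,"fingers":0.3},{"dp":[0,0,-11],"twist":0,"fingers":0.3},{"dp":[0,0,-11],"twist":0,"fingers":0.3}]'
python3 - <<'E'
from h import *
c=env.read_camera("side"); cv2.imwrite("pics/side4.png",cv2.resize(c["pixels"][100:220,220:400],None,fx=4,fy=4))
go((.5037,.1743,.13),4.7)
E
```

```text
time_s: 8.18
tool_pos: [0.5225, -0.1767, 0.1337]
tool_rot: [180.0, -0.3, -14.0]
force: [0.6, 0.4, -1.3]
grip_width: 0.0497
grasp_force: 20.0
dp [-10.22 -33.59   0.16] twist -18.7 len 35.1
```

View pics/side4.png

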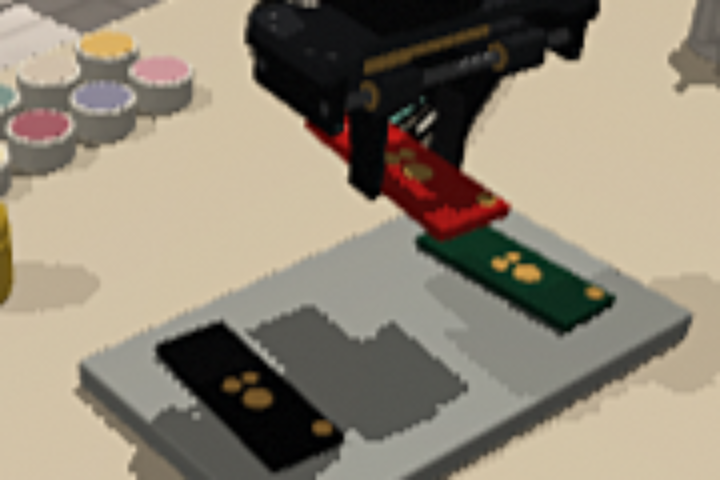

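The panel is held level, at crop (310-505, 120-235), and the other two panels haven't moved. Now I'll carry it to the tray.

```bash
python3 -m jog '[{"dp":[-1,-3,0],"twist":-2,"fingers":0.3},{"dp":[-2.4,-8,0],"twist":-5,"fingers":0.3},{"dp":[-4,-13,0],"twist":-8,"fingers":0.3},{"dp":[-5.5,-18,0],"twist":-11,"fingers":0.3},{"dp":[-7,-23,0],"twist":-14,"fingers":0.3},{"dp":[-8.5,-28,0],"twist":-16,"fingers":0.3},{"dp":[-9.7,-32,0],"twist":-18,"fingers":0.3},{"dp":[-10.2,-33.6,0],"twist":-18.7,"fingers":0.3}]'
python3 -m jog '[{"dp":[0,0,2],"twist":0,"fingers":0.3},{"dp":[0,0,4],"twist":0,"fingers":0.3},{"dp":[0,0,6],"twist":0,"fingers":0.3},{"dp":[0,0,7],"twist":0,"fingers":0.3},{"dp":[0,0,7],"twist":0,"fingers":0.3},{"dp":[0,0,7],"twist":0,"fingers":0.3}]'
python3 - <<'E'
from h import *
c=env.read_camera("top"); cv2.imwrite("pics/top5.png",cv2.resize(c["pixels"][170:290,110:250],None,fx=4,fy=4))
go((.5037,.1743,.01),4.7)
E
```

```text
time_s: 9.22
tool_pos: [0.5013, 0.1784, 0.13]
tool_rot: [-179.9, 0.1, 5.0]
force: [0.9, -0.5, -1.5]
grip_width: 0.0498
grasp_force: 20.0
time_s: 9.98
tool_pos: [0.504, 0.1745, 0.0616]
tool_rot: [-180.0, -0.1, 4.7]
force: [0.1, -0.9, -0.9]
grip_width: 0.0495
grasp_force: 20.0
dp [-0.06  0.02  5.18] twist -0.0 len 5.2
```

View pics/top5.png

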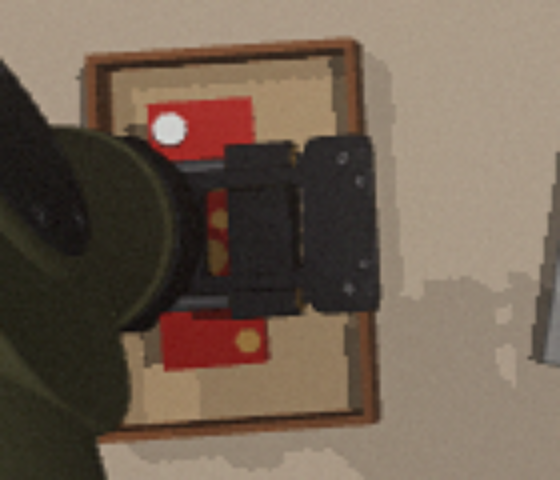

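The panel is centred inside the tray (crop 145-270, 97-370), painted side up. I'll lower it gently to contact.

```bash
python3 -m jog '[{"dp":[0,0,2],"twist":0,"fingers":0.3},{"dp":[0,0,4],"twist":0,"fingers":0.3},{"dp":[0,0,4.9],"twist":0,"fingers":0.3},{"dp":[0,0,5.2],"twist":0,"fingers":0.3},{"dp":[0,0,5.3],"twist":0,"fingers":0.3},{"dp":[0,0,5.4],"twist":0,"fingers":0.3},{"dp":[0,0,5.4],"twist":0,"fingers":0.3},{"dp":[0,0,5.4],"twist":0,"fingers":0.3}]'
```

```text
time_s: 11.02
tool_pos: [0.5038, 0.1745, 0.0073]
tool_rot: [180.0, -0.0, 4.7]
force: [0.2, 0.3, -1.1]
grip_width: 0.0492
grasp_force: 20.0
```

```bash
python3 -m jog '[{"dp":[0,0,0.04],"twist":0,"fingers":0.3},{"dp":[0,0,0.08],"twist":0,"fingers":0.3},{"dp":[0,0,0.11],"twist":0,"fingers":0.3},{"dp":[0,0,0.11],"twist":0,"fingers":0.3}]'
```

```text
time_s: 11.52
tool_pos: [0.5037, 0.1744, 0.0062]
tool_rot: [180.0, -0.0, 4.7]
force: [-1.3, -0.2, 2.8]
grip_width: 0.0498
grasp_force: 20.0
```

It has touched down: the force went from -1.1 to +2.8 N. I'll release slowly and retreat.

```bash
python3 -m jog '[{"dp":[0,0,0],"twist":0,"fingers":0.56},{"dp":[0,0,0],"twist":0,"fingers":0.59},{"dp":[0,0,0],"twist":0,"fingers":0.63},{"dp":[0,0,0],"twist":0,"fingers":0.68},{"dp":[0,0,0],"twist":0,"fingers":0.73},{"dp":[0,0,0],"twist":0,"fingers":0.78},{"dp":[0,0,0],"twist":0,"fingers":0.78}]' 5
python3 -m jog '[{"dp":[0,0,-0.5],"twist":0,"fingers":0.78},{"dp":[0,0,-2],"twist":0,"fingers":0.78},{"dp":[0,0,-5],"twist":0,"fingers":0.78},{"dp":[0,0,-10],"twist":0,"fingers":0.78},{"dp":[0,0,-15],"twist":0,"fingers":0.78},{"dp":[0,0,-18],"twist":0,"fingers":0.78},{"dp":[0,0,-18],"twist":0,"fingers":0.78},{"dp":[0,0,-18],"twist":0,"fingers":0.78}]'
python3 - <<'E'
from h import *
c=env.read_camera("side"); cv2.imwrite("pics/side6.png",c["pixels"])
E
```

```text
time_s: 12.4
tool_pos: [0.5036, 0.1744, 0.0059]
tool_rot: [180.0, 0.0, 4.7]
force: [-0.4, 1.0, -0.4]
grip_width: 0.0672
grasp_force: 0.0
time_s: 13.4
tool_pos: [0.5031, 0.1742, 0.1857]
tool_rot: [180.0, 0.0, 4.7]
force: [0.5, 0.7, 0.1]
grip_width: 0.0679
grasp_force: 0.0
```

View pics/side6.png

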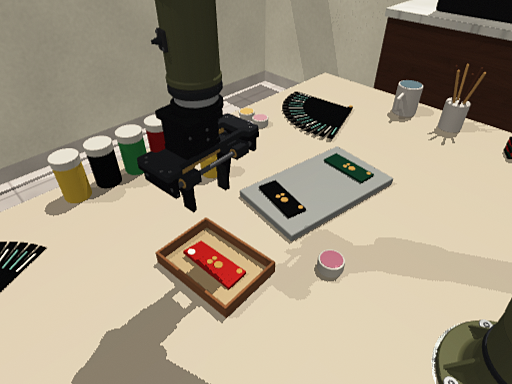

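The red panel lies painted side up in the tray at (215,262). Black (283,198) and green (348,167) are unmoved, and the gripper is clear.

```bash
python3 -c "
from cell import env
print(env.sign_off())"
```

```text
the job is handed in; nothing more can be done
None
```

I pressed the red panel's chalk-dotted corner down to the plate to show the rock, set the panel painted side up in the reject tray, left the black and green panels where they lay, and handed the job in at about 13.5 s.

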